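# Draw the dibber from its sloped caddy and hold it upright over the pot

## Task

Get the dibber ready to make a planting hole: draw the wooden dibber (the plain round-ended tool, not the tamper with the flat disc head) out of its sloping tube in the caddy, turn it upright with the point down, and hold it still with the point a few centimetres above the middle of the pot that has no plant in it, touching nothing but the gripper. The program finishes while still holding the dibber up there; leave the other tool, the pots and everything else on the table where they are.

Things in the scene. Friction and masses are not known exactly. Their poses are not given: they have to be found in the camera images.
- dibber: Wooden dibber, 215 mm, about 80 g. Origin: its point; z axis from point to handle end. Tapers from 8 mm at the point to 20 mm at 50 mm; round shaft 20 mm with 3 dark rings; round handle 26 mm wide from 146 to 205 mm, rounded end. Starts loose in one of the caddy's tubes (either), point at the bottom, leaning 45 degrees from vertical, 85 mm sticking out; comes clear after 130 mm along its axis.
- tamper: Wooden tamper 184 mm long in the other tube of the caddy, same lean: 20 mm round shaft with a flat disc head 46 mm across and 14 mm thick at its upper end. Origin at the centre of its foot, z axis along the tool to the head. Leave it in its tube.
- caddy: Grey plastic tool caddy, fixed. Origin on the table in its base (170 x 190 x 12 mm), z up. Two square tubes, 30 mm inside, 4 mm walls, 130 mm deep, at y = +50 and -50 mm in its frame, lean 45 degrees from vertical towards its own -x, roughly to the robot. Tube feet at x = 60 mm, 30 mm up; mouth centres at x = -35 mm, 125 mm up, top edge 138 mm up.
- pot: The pot without a plant: white ceramic, 92 mm across at the rim, 70 mm high, filled with a flat firm brown coir plug whose top lies 63 mm above the table. Loose, 0.4 kg. Origin at the centre of its underside, z up.
- succulent: A like white ceramic pot (92 mm across, 70 mm high) planted with a green rosette succulent, 112 mm high over all. Loose. Origin at the centre of its underside. It and the pot without a plant stand left and right of the caddy, either way round. Leave it alone.
- mister: Steel mister bottle with a brass pump head, 68 mm across, 175 mm high, loose. Origin at the centre of its underside. Leave it alone.
- cloche: Clear glass cloche dome with a ball knob over a tiny seedling pot, 120 mm across, 167 mm high, loose. Origin at the centre of its underside. Leave it alone.
- brush: Small hand brush lying on the table before the robot, about 170 mm long, low. Leave it alone.
- saucer: Cork-brown saucer 100 mm across, 14 mm high, on the table before the robot. Origin at the centre of its underside. Leave it alone.

How it is judged:
By the outcome, as a careful person would: the job done as asked, in the order asked, and still so for the second after the job is handed in, while the arm keeps its last pose, push and grip.
It also fails if it takes over 38 s, if anything falls off the work surface, if the arm or the gripper's body presses on something with over 40 N, if the wrist force passes 120 N, or if a joint passes its speed limit or range.

## Robot

A 6-joint arm with a two-finger parallel gripper is mounted at the origin on the work surface. World frame = base frame: x ahead of the robot, y to its left, z up, the work surface at z = 0. Lengths are in m, angles in rad, forces in N, time in s.
With the tool pointing down it reaches from about 0.35 to 0.95 m from the base axis. Payload 17.4 kg.
Tool frame: the origin (TCP) lies on the centre line of the jaws, within the pads' length; the fingertips stand ctrl.finger_overhang ahead of it and the grasp point (between the pads) lies 8 mm behind it (ctrl.finger_overhang is the distance from the TCP to the fingertips, in m); z points along the fingers, y is the line along which they close (so a half turn about z gives the same grasp; the last joint's range is limited). The gripper opens to 93 mm and grips with 3 to 60 N. Pads are 15 mm wide; open, the fingers measure 128 mm over their backs; the gripper's body (75 mm by 188 mm) begins 65 mm behind the grasp point.
Start: joints at [1.169, 0.116, 1.442, -0, 1.584, -0.038], TCP at [0.24, 0.631, 0.23] pointing down, gripper open.
Joint ranges: [-2.83, 2.83], [-0.83, 2.19], [0.07, 2.5], [-1.14, 4.28], [0.01, 3], [-2.97, 2.97]. Speed limits (rad/s): [1.89, 1.89, 2.22, 3.14, 3.14, 3.14].

## Interface

Orientations are given as a unit quaternion [w, x, y, z].
In Python, from plant import get_obs, imaging, ctrl gives the robot as it stands. The module is installed in compiled form; this text tells all that it offers.
- The arm moves only by the tool servo_tool, never from a script. Its argument "plan" is a list of rows, each an object with "slide": the shift along the world's x, y, z as a fraction of full scale, a list of three; "turn": the turn, a rotation vector about the world's x, y, z as a fraction of full scale, a list of three; "grip": the opening, from 0 (shut) to 1 (fully open). In form: [{"slide": [tx, ty, tz], "turn": [ax, ay, az], "grip": grip}, ...]. A call has 1 to 12 rows; each row shifts and turns the commanded pose from where the row before left it; what a row does not reach is not made up. Full scale, the value 1, is 0.02 m for a shift and 4 degrees for a turn. A row lasts 1/12 s, in which the tool goes at most 41.7 mm and 7.16 degrees, less where a joint would pass 70% of its speed; a pose out of reach is approached as far as the arm can. A call with a number of a shift or a turn outside -1 to 1 is refused whole. A call with a gripper value outside its range is refused whole. The fingers move at their own pace and stop on an object; "squeeze" is the grip in N (left out, the last holds). Time passes only in rows, so rows that do not move let the fingers close. It gives the time, the measured TCP pose, the force, the opening and the grip force at its end, in the units of the state.
- get_obs(): the state, without advancing time (a new reading comes with each control period).
- imaging.get_image(name): name is "scene" or "top"; returns (picture, depth): 400x640x3 uint8, red, green, blue; 400x640 float32, m along the optical axis (not along the pixel's ray), 0 where there is no reading.
- imaging.camera_info(name): a dict with "fx", "fy", "cx", "cy" (pixels), "R" (3x3) and "t" (3): a world point X has camera coordinates R X + t. Camera axes: x right, y down, z forward; pixel columns grow to the right and rows downward; lengths in m; the calibration is good to about 2 mm. A picture is of the moment at which its call begins. camera_info takes no time and is no camera call.
- ctrl.finish_job(): hands the job in; it is judged then, once.
The state is a dict: "time_s": time; "q": joint angles; "dq": joint speeds; "tau": joint torques, N m; "tool_pos": TCP position; "tool_rot": TCP orientation; "force": force on the tool from outside, world axes, zero at the start; "moment": the same for the moment, N m; "opening": finger opening in m; "finger_force": force on a finger pad.
Only numpy, scipy, OpenCV 4.12 (cv2) and the standard library are available. Lean on these libraries where they do the work, as an engineer would, in place of code of your own. Each camera call takes 0.05 s, during which the arm holds its last target. There are 200 camera calls.

## Working session

There is one attempt and no reset: what is moved stays moved. The work goes in short steps, Python scripts to look and compute and a tool call to move; the robot and the scene stay as the last step left them, time stands still between calls to the robot, and variables do not carry over. Pictures are saved under pics/ and viewed, at most 10 in all, crops included, and the job is handed in when it is done.

Besides the shell and the picture viewer there is one more tool, called by a JSON object that holds its "method" and its "body". servo_tool: Moves the arm, as the interface text tells. Its arguments: {"type":"object","properties":{"plan":{"type":"array"},"squeeze":{"type":"number"}},"required":["plan"]}

```bash
mkdir -p pics
python3 - <<'E'
from plant import get_obs, imaging, ctrl
import cv2,numpy as np
for n in("scene","top"):
    p,d=imaging.get_image(n); cv2.imwrite(f"pics/{n}0.png",p[:,:,::-1]); np.save(f"{n}_d.npy",d); np.save(f"{n}_p.npy",p)
    c=imaging.camera_info(n); print(n,c)
o=get_obs(); print(o, ctrl.finger_overhang)
E
```

```text
scene {'fx': 456.884947016886, 'fy': 456.884947016886, 'cx': 320.7820270247903, 'cy': 200.60861996708343, 'R': array([[-0.57602207,  0.81720578, -0.01932074],
       [ 0.4838664 ,  0.32182115, -0.8138209 ],
       [-0.65884132, -0.47812746, -0.5807945 ]]), 't': array([ 0.33075099, -0.23788286,  1.42448786])}
top {'fx': 473.9802749391734, 'fy': 473.9802749391734, 'cx': 320.2011438046811, 'cy': 198.77146531175805, 'R': array([[-0.08415618, -0.99645122, -0.00164508],
       [-0.97599772,  0.08276133, -0.20144235],
       [ 0.20086362, -0.01534702, -0.97949899]]), 't': array([0.04350406, 0.59677257, 1.14391242])}
{'time_s': 0.1, 'q': array([ 1.16922909e+00,  1.16422183e-01,  1.44218879e+00,  1.92598564e-06,
        1.58399986e+00, -3.77582657e-02]), 'dq': array([-0.00251934, -0.00089107, -0.00252984, -0.00023127, -0.00249386,
       -0.00108835]), 'tau': array([ 2.08061625e-03, -7.22900820e+01, -6.23859501e+01,  7.80750602e-02,
        2.28850194e-02, -1.08981412e-04]), 'tool_pos': array([0.24010446, 0.63067015, 0.22899569]), 'tool_rot': array([-1.11870648e-04,  1.80902929e-01,  9.83500824e-01, -4.96646846e-04]), 'force': array([ 0.05994321, -0.27832612,  0.07319591]), 'moment': array([ 0.05849784, -0.00560947,  0.04910669]), 'finger_force': 0.0, 'opening': 0.09330897697021065} 0.011
```

View pics/scene0.png

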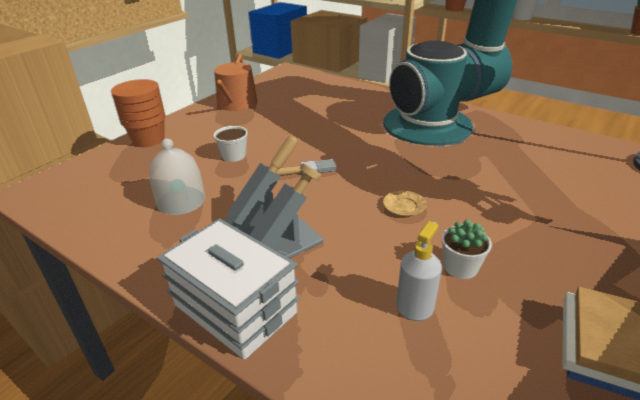

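View pics/top0.png

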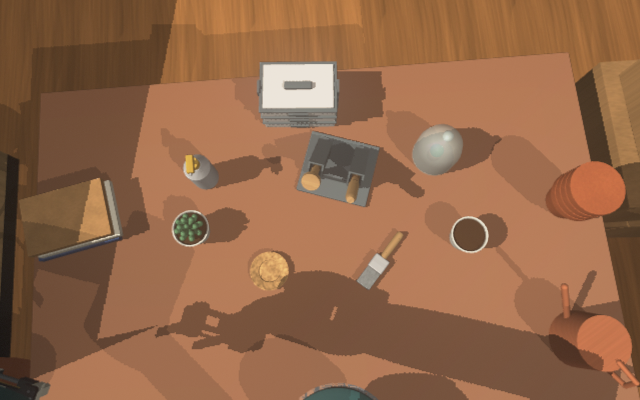

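The top view shows the dibber at about (353,187) in the right tube, the tamper disc at (311,180), the empty pot at (470,234) and the succulent at (190,228). The scene view shows the dibber handle at (285,152) and the empty pot at (232,138).

```bash
cat > h.py <<'E'
import numpy as np
from plant import imaging
def pt(n,d,u,v,k=1):
    c=imaging.camera_info(n); w=d[v-k:v+k+1,u-k:u+k+1]; z=np.median(w[w>0])
    return c['R'].T@(np.array([(u-c['cx'])/c['fx']*z,(v-c['cy'])/c['fy']*z,z])-c['t'])
def cloud(n,d):
    c=imaging.camera_info(n); v,u=np.mgrid[:400,:640]
    P=np.stack([(u-c['cx'])/c['fx']*d,(v-c['cy'])/c['fy']*d,d],-1)-c['t']
    return P@c['R']
E
python3 - <<'E'
import numpy as np,cv2
from h import *
np.set_printoptions(precision=4,suppress=True)
ims=[]
for n,(x,y) in(("top",(290,120)),("scene",(210,120))):
    p=np.load(n+"_p.npy");ims.append(cv2.resize(p[y:y+150,x:x+100,::-1],None,fx=4,fy=4,interpolation=2))
cv2.imwrite("pics/crop1.png",np.hstack(ims))
D={n:np.load(n+"_d.npy") for n in("top","scene")}
T=cloud("top",D["top"]);S=cloud("scene",D["scene"])
for u,v in((470,234),(190,228),(338,170),(311,180),(353,187),(349,195)):print("top",u,v,pt("top",D["top"],u,v))
for u,v in((285,152),(292,142),(232,133),(309,172)):print("sc",u,v,pt("scene",D["scene"],u,v))
# coir/rim centre
for n,C,(u,v) in(("top",T,(470,234)),("scene",S,(232,138))):
    Q=C[v-35:v+35,u-35:u+35].reshape(-1,3);
    r=Q[(Q[:,2]>.058)&(Q[:,2]<.075)]
    print(n,"rim",len(r),r.min(0),r.max(0),cv2.minEnclosingCircle(r[:,:2].astype(np.float32)))
# dark base corners of caddy in top: heights 8..16mm
Q=T[125:210,290:385].reshape(-1,3); b=Q[(Q[:,2]>.008)&(Q[:,2]<.017)]
print("base",len(b),cv2.minAreaRect(b[:,:2].astype(np.float32)))
# dibber wood pixels
for n,C,(x0,x1,y0,y1) in(("top",T,(340,365,170,208)),("scene",S,(262,302,130,172))):
    p=np.load(n+"_p.npy")[y0:y1,x0:x1].astype(int);Q=C[y0:y1,x0:x1]
    m=(p[...,0]-p[...,2]>35)&(Q[...,2]>.11)
    q=Q[m];c=q.mean(0);U,s,V=np.linalg.svd(q-c);print(n,"dib",len(q),c,V[0],s/np.sqrt(len(q)),q.min(0),q.max(0))
E
```

```text
top 470 234 [ 0.4764 -0.3712  0.0659]
top 190 228 [0.5457 0.3162 0.0943]
top 338 170 [ 0.6824 -0.0618  0.0132]
top 311 180 [0.6236 0.0123 0.1642]
top 353 187 [ 0.5978 -0.0836  0.1674]
top 349 195 [ 0.5756 -0.071   0.1872]
sc 285 152 [ 0.5985 -0.0721  0.1619]
sc 292 142 [ 0.5795 -0.0669  0.1788]
sc 232 133 [ 0.4652 -0.3747  0.0651]
sc 309 172 [0.6413 0.0231 0.1669]
top rim 1054 [ 0.4312 -0.4142  0.0584] [ 0.5215 -0.323   0.075 ] ((0.47747915983200073, -0.36929720640182495), 0.04668532311916351)
scene rim 525 [ 0.4299 -0.4138  0.058 ] [ 0.6655 -0.2863  0.0745] ((0.5484174489974976, -0.33289584517478943), 0.12610653042793274)
base 2314 ((0.7058088779449463, -0.04430811107158661), (0.24855586886405945, 0.21219131350517273), 77.2149887084961)
top dib 263 [ 0.594  -0.0817  0.1678] [-0.2922  0.1082  0.9502] [0.0728 0.0166 0.0065] [ 0.3563 -0.1027  0.1135] [0.6393 0.0115 1.2407]
scene dib 469 [ 0.6041 -0.0737  0.1599] [-0.6458 -0.5886 -0.4863] [0.065  0.0234 0.0095] [ 0.5664 -0.1141  0.1201] [1.2441 0.4874 0.6401]
```

View pics/crop1.png

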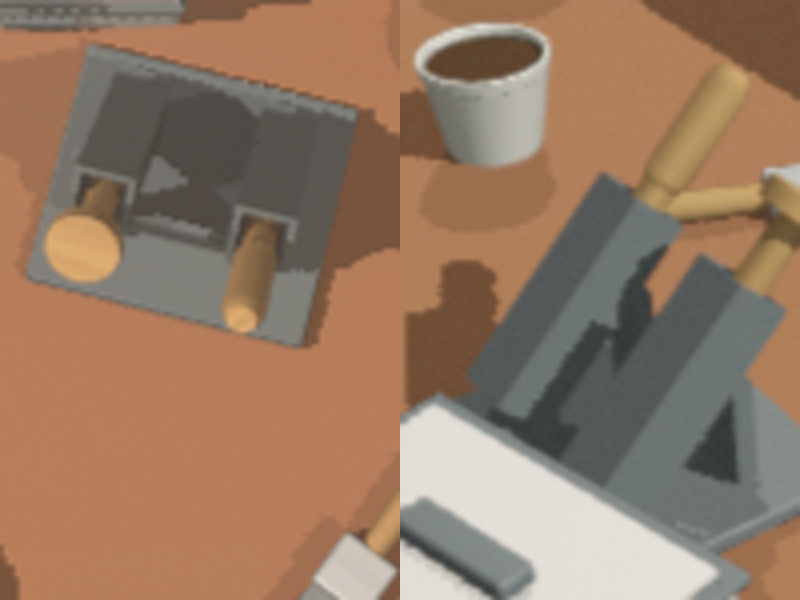

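The crop shows the caddy base corners at (90,45), (355,108), (302,347), (28,278). The dibber runs from (262,225) at the tube mouth to its end at (240,320), and the tamper disc is on the other (left) tube.

Run:
```python
import numpy as np,cv2
from h import *
np.set_printoptions(precision=4,suppress=True)
c=imaging.camera_info("top")
def plane(u,v,z):
    o=-c['R'].T@c['t']; r=c['R'].T@np.array([(u-c['cx'])/c['fx'],(v-c['cy'])/c['fy'],1]); return o+r*(z-o[2])/r[2]
k=[plane(290+a/4,120+b/4,.012) for a,b in((90,45),(355,108),(302,347),(28,278))]
k=np.array(k);print(k,np.linalg.norm(k-np.roll(k,1,0),axis=1)); ce=k.mean(0)
x=(k[0]+k[1]-k[2]-k[3])/2; x[2]=0;x/=np.linalg.norm(x); y=(k[0]+k[3]-k[1]-k[2])/2;y/=np.linalg.norm(y);print("ce",ce,x,y,"yaw",np.degrees(np.arctan2(x[1],x[0])),np.degrees(np.arctan2(-y[0],y[1])))
yy=np.array([-x[1],x[0],0]);o=ce.copy();o[2]=0
m=o-.035*x-.05*yy+[0,0,.125]; a=(-x+[0,0,1])/2**.5; print("mouth",m,"axis",a,"end",m+.085*a,"foot",m-.13*a)
# fit cylinder to cloud points of the handle, both cameras
from scipy.optimize import least_squares
for n,(x0,x1,y0,y1) in(("top",(340,365,170,208)),("scene",(262,302,130,172))):
    p=np.load(n+"_p.npy")[y0:y1,x0:x1].astype(int);Q=cloud(n,np.load(n+"_d.npy"))[y0:y1,x0:x1]
    q=Q[(p[...,0]-p[...,2]>25)]
    s=(q-m)@a; r=np.linalg.norm(q-m-s[:,None]*a,axis=1); q=q[(s>.02)&(s<.075)&(r<.03)]
    def f(w):
        aa=a+w[2]*yy+w[3]*np.cross(a,yy);aa/=np.linalg.norm(aa);b=m+w[0]*yy+w[1]*np.cross(a,yy);d=q-b;d=d-(d@aa)[:,None]*aa
        return np.linalg.norm(d,axis=1)-.013
    R=least_squares(f,[0,0,0,0],loss='soft_l1',f_scale=.002);w=R.x
    aa=a+w[2]*yy+w[3]*np.cross(a,yy);aa/=np.linalg.norm(aa);b=m+w[0]*yy+w[1]*np.cross(a,yy)
    print(n,len(q),w,np.abs(R.fun).mean(),"axis",aa,"base",b,"s+.05",b+.05*aa, "smax",((Q.reshape(-1,3)-m)@a)[np.linalg.norm(np.cross(Q.reshape(-1,3)-m,a),axis=1)<.03].max())
```

```text
[[ 0.7974 -0.0026  0.012 ]
 [ 0.7375 -0.1777  0.012 ]
 [ 0.5768 -0.125   0.012 ]
 [ 0.6386  0.0516  0.012 ]] [0.1678 0.185  0.1691 0.187 ]
ce [ 0.6876 -0.0634  0.012 ] [ 0.9483 -0.3175  0.    ] [0.327 0.945 0.   ] yaw -18.510071684342677 -19.086709489431957
mouth [ 0.6385 -0.0997  0.125 ] axis [-0.6705  0.2245  0.7071] end [ 0.5815 -0.0806  0.1851] foot [ 0.7257 -0.1289  0.0331]
top 122 [ 0.0038 -0.0087 -0.0176 -0.0007] 0.003200330506495554 axis [-0.6755  0.2076  0.7075] base [ 0.6456 -0.0981  0.1312] s+.05 [ 0.6118 -0.0877  0.1665] smax 0.09711335208248245
scene 304 [ 0.0003  0.0138  0.0248 -0.0013] 0.001132381426052628 axis [-0.6616  0.2476  0.7078] base [ 0.6293 -0.0963  0.1152] s+.05 [ 0.5963 -0.084   0.1506] smax 0.09504109753470605
```

```bash
cat > ov.py <<'E'
import numpy as np,cv2
from plant import imaging
x=np.array([.9467,-.322,0]);yy=np.array([.322,.9467,0]);o=np.array([.6876,-.0634,0]);a=(-x+[0,0,1])/2**.5
dn=np.cross(a,yy)
m=o-.035*x-.05*yy+[0,0,.125]
def proj(n,X):
    c=imaging.camera_info(n);q=np.atleast_2d(X)@c['R'].T+c['t'];return np.c_[q[:,0]/q[:,2]*c['fx']+c['cx'],q[:,1]/q[:,2]*c['fy']+c['cy']]
E
python3 - <<'E'
from ov import *
ims=[]
def sil(n,b):
    c=imaging.camera_info(n);C=-c['R'].T@c['t'];L=[]
    s=np.cross(b-C,a);s/=np.linalg.norm(s)
    return [(b+t*.0*s+e*.013*s+a*t) for e in(-1,1) for t in (.025,.08)]
for n,(X,Y) in(("top",(325,160)),("scene",(255,125))):
    p=np.load(n+"_p.npy");im=cv2.resize(p[Y:Y+60,X:X+45,::-1],None,fx=8,fy=8,interpolation=2)
    b=m+.005*dn
    f=lambda P:[tuple(np.round((q-[X,Y]+.5)*8).astype(int).tolist()) for q in proj(n,P)]
    s=f(np.array(sil(n,b)));cv2.line(im,s[0],s[1],(255,0,0));cv2.line(im,s[2],s[3],(0,0,255))
    for q in f(np.array([b+.085*a])):cv2.circle(im,q,3,(0,255,0),-1)
    z=m+0*a; co=[z+i*.019*yy+j*.019*dn for i,j in((-1,-1),(1,-1),(1,1),(-1,1))]
    cv2.polylines(im,[np.array(f(np.array(co)))],True,(0,255,255))
    ims.append(im)
cv2.imwrite("pics/ov1.png",np.hstack(ims)); print(m,b,b+.085*a)
E
```

```text
[ 0.6383655 -0.099465   0.125    ] [ 0.63501841 -0.09832656  0.12146473] [ 0.57811788 -0.07897305  0.18156881]
```

View pics/ov1.png

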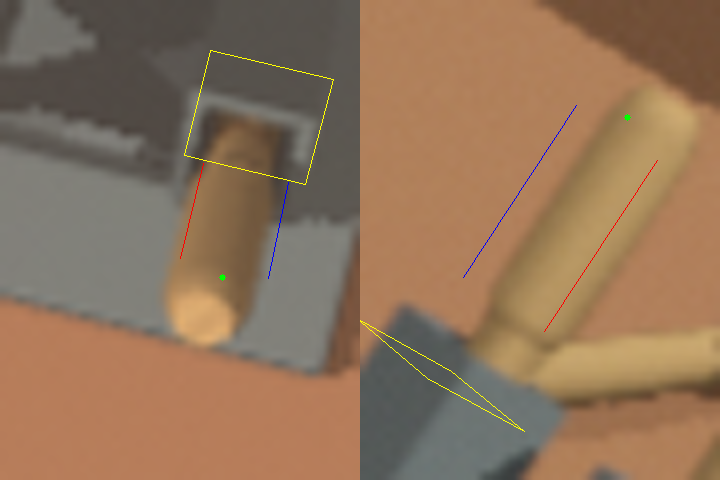

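The overlay shows that the handle is about 14 px (zoomed) left of the prediction and lower in the top view, and about 40 px right of it in the scene view. The caddy origin is therefore not the base centre, so I'll fit the shift and yaw from mask edges.

Run:
```python
from ov import *
from scipy.optimize import least_squares
np.set_printoptions(precision=4,suppress=True)
# picks in zoomed overlay px -> image px
T=lambda x,y:np.array([x/8-.5+325,y/8-.5+160]);S=lambda x,y:np.array([(x-360)/8-.5+255,y/8-.5+125])
def frame(w):
    yaw=w[3];X=np.array([np.cos(yaw),np.sin(yaw),0]);Y=np.array([-X[1],X[0],0]);A=(-X+[0,0,1])/2**.5
    return m+w[:3],X,Y,A,np.cross(A,Y)
edges={"top":[T(172,240),T(262,240),T(185,190),T(275,190)],"scene":[S(500,277),S(560,185),S(602,283),S(652,210)]}
def res(w):
    mm,X,Y,A,D=frame(w);r=[];b=mm+w[4]*D
    for n,ed in edges.items():
        c=imaging.camera_info(n);C=-c['R'].T@c['t'];s=np.cross(b-C,A);s/=np.linalg.norm(s)
        L=[proj(n,np.array([b+e*.013*s+A*.03,b+e*.013*s+A*.07])) for e in(-1,1)]
        for p in ed:
            dd=[((l[1]-l[0])[0]*(p-l[0])[1]-(l[1]-l[0])[1]*(p-l[0])[0])/np.linalg.norm(l[1]-l[0]) for l in L]
            r.append(min(dd,key=abs))
    for n,p,i,j in(("top",T(190,90),1,-1),("top",T(328,118),-1,-1),("scene",S(405,305),-1,-1),("scene",S(568,405),1,-1)):
        r+=list((proj(n,mm+i*.019*Y+j*.019*D)[0]-p)*.5)
    r+=list((proj("top",b+.081*A)[0]-T(205,325))*.5)+list((proj("scene",b+.080*A)[0]-S(655,110))*.5)
    return np.array(r+[w[2]/.004,(w[4]-.005)/.003])
R=least_squares(res,[-.02,.006,0,-.33,.005]);w=R.x;print(w,np.degrees(w[3]));print(R.fun)
mm,X,Y,A,D=frame(w);b=mm+w[4]*D;print("mouth",mm,"b",b,"A",A,"end",b+.085*A,"grip50",b+.05*A)
ims=[]
for n,(x0,y0) in(("top",(325,160)),("scene",(255,125))):
    p=np.load(n+"_p.npy");im=cv2.resize(p[y0:y0+60,x0:x0+45,::-1],None,fx=8,fy=8,interpolation=2)
    f=lambda P:[tuple(np.round((q-[x0,y0]+.5)*8).astype(int).tolist()) for q in proj(n,np.array(P))]
    c=imaging.camera_info(n);C=-c['R'].T@c['t'];s=np.cross(b-C,A);s/=np.linalg.norm(s)
    for e in(-1,1): cv2.line(im,*f([b+e*.013*s+A*.016,b+e*.013*s+A*.075]),(0,0,255))
    cv2.circle(im,f([b+.085*A])[0],3,(0,255,0),-1)
    cv2.polylines(im,[np.array(f([mm+i*.019*Y+j*.019*D for i,j in((-1,-1),(1,-1),(1,1),(-1,1))]))],True,(0,255,255));ims.append(im)
cv2.imwrite("pics/ov2.png",np.hstack(ims))
```

```text
[-0.0141  0.0102 -0.0007 -0.2154  0.0017] -12.342196850636213
[ 0.8148  0.6556 -0.2517 -0.6443 -0.3482  0.3233 -1.126  -0.3433 -1.0073
  0.8715 -1.7738  0.1205  0.6902  0.5414 -4.0881 -2.364   0.7863 -0.5603
  0.1444  0.0064 -0.1648 -1.0993]
mouth [ 0.6243 -0.0892  0.1243] b [ 0.6231 -0.089   0.1231] A [-0.6908  0.1511  0.7071] end [ 0.5644 -0.0761  0.1832] grip50 [ 0.5886 -0.0814  0.1585]
```

View pics/ov2.png

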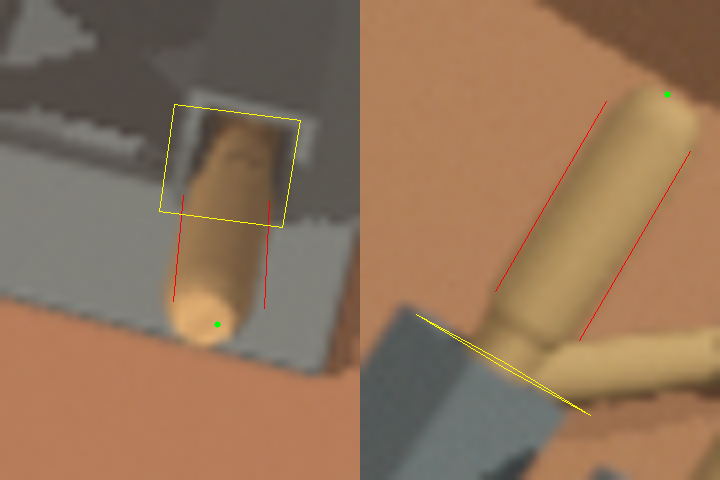

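The left tube corners in the scene view are (405,305) far-upper, (475,345) near-upper and (568,405) near-lower, and I had mislabelled the last one. I'll correct that and refit.

```bash
cat > fit.py <<'E'
from ov import *
from scipy.optimize import least_squares
np.set_printoptions(precision=4,suppress=True)
T=lambda x,y:np.array([x/8-.5+325,y/8-.5+160]);S=lambda x,y:np.array([(x-360)/8-.5+255,y/8-.5+125])
def frame(w):
    yaw=w[3];X=np.array([np.cos(yaw),np.sin(yaw),0]);Y=np.array([-X[1],X[0],0]);A=(-X+[0,0,1])/2**.5
    return m+w[:3],X,Y,A,np.cross(A,Y)
edges={"top":[T(172,240),T(262,240),T(185,190),T(275,190)],"scene":[S(500,277),S(560,185),S(602,283),S(652,210)]}
def res(w):
    mm,X,Y,A,D=frame(w);r=[];b=mm+w[4]*D
    for n,ed in edges.items():
        c=imaging.camera_info(n);C=-c['R'].T@c['t'];s=np.cross(b-C,A);s/=np.linalg.norm(s)
        L=[proj(n,np.array([b+e*.013*s+A*.03,b+e*.013*s+A*.07])) for e in(-1,1)]
        for p in ed:
            dd=[((l[1]-l[0])[0]*(p-l[0])[1]-(l[1]-l[0])[1]*(p-l[0])[0])/np.linalg.norm(l[1]-l[0]) for l in L]
            r.append(min(dd,key=abs))
    for n,p,i,j in(("top",T(190,90),1,-1),("top",T(322,118),-1,-1),("scene",S(405,305),-1,-1),("scene",S(475,345),1,-1),("scene",S(568,405),1,1)):
        r+=list((proj(n,mm+i*.019*Y+j*.019*D)[0]-p)*.5)
    r+=list((proj("top",b+.08*A)[0]-T(205,322))*.5)+list((proj("scene",b+.080*A)[0]-S(655,110))*.5)
    return np.array(r+[w[2]/.003,(w[4]-.005)/.003,(w[3]+.328)/.02])
E
python3 - <<'E'
from fit import *
R=least_squares(res,[-.02,.006,0,-.33,.005]);w=R.x;print(w,np.degrees(w[3]));print(R.fun)
mm,X,Y,A,D=frame(w);b=mm+w[4]*D;print("mouth",mm,"b",b,"A",A,"end",b+.085*A,"grip50",b+.05*A)
ims=[]
for n,(x0,y0) in(("top",(325,160)),("scene",(255,125))):
    p=np.load(n+"_p.npy");im=cv2.resize(p[y0:y0+60,x0:x0+45,::-1],None,fx=8,fy=8,interpolation=2)
    f=lambda P:[tuple(np.round((q-[x0,y0]+.5)*8).astype(int).tolist()) for q in proj(n,np.array(P))]
    c=imaging.camera_info(n);C=-c['R'].T@c['t'];s=np.cross(b-C,A);s/=np.linalg.norm(s)
    for e in(-1,1): cv2.line(im,*f([b+e*.013*s+A*.016,b+e*.013*s+A*.075]),(0,0,255))
    cv2.circle(im,f([b+.085*A])[0],3,(0,255,0),-1)
    cv2.polylines(im,[np.array(f([mm+i*.019*Y+j*.019*D for i,j in((-1,-1),(1,-1),(1,1),(-1,1))]))],True,(0,255,255));ims.append(im)
cv2.imwrite("pics/ov3.png",np.hstack(ims))
E
```

```text
[-0.0121  0.0069  0.0023 -0.3274  0.0044] -18.757237275064302
[ 0.3276  0.4416  0.2336  0.1095  0.4246  0.3568 -0.7006 -0.5279  0.061
 -0.1052 -0.4637 -0.0104 -0.0389 -0.3835  0.1311  0.7868  0.2238  0.3527
  0.0026 -0.8859  0.4995  0.1628  0.7767 -0.2107  0.0312]
mouth [ 0.6263 -0.0925  0.1273] b [ 0.6233 -0.0915  0.1242] A [-0.6696  0.2274  0.7071] end [ 0.5664 -0.0722  0.1843] grip50 [ 0.5899 -0.0802  0.1596]
```

View pics/ov3.png

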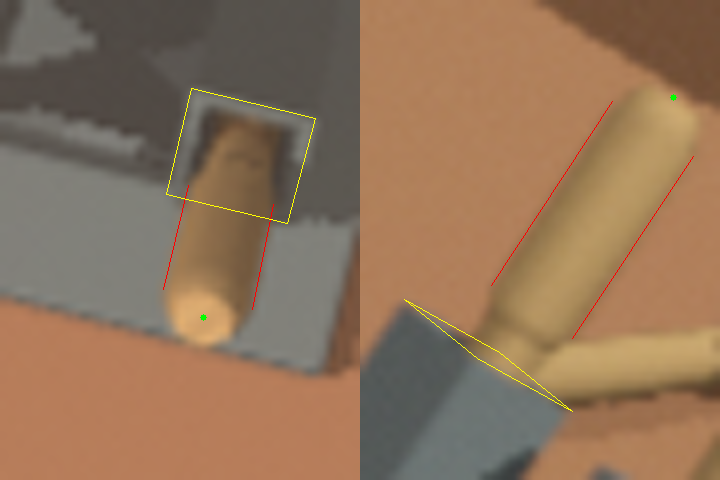

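The overlay now fits in both views. The dibber axis passes through (0.623,-0.092,0.124) in direction (-0.67,0.227,0.707). I'll grip the handle coaxially (tool z = -A), so that the tool ends up pointing straight down.

{"method": "servo_tool", "body": {"plan": [{"slide":[0.37,-0.95,0.25],"turn":[0,0,0.25],"grip":0.6},{"slide":[0.37,-0.95,0.25],"turn":[0,0,0.25],"grip":0.6},{"slide":[0.37,-0.95,0.25],"turn":[-0.1,-0.3,0],"grip":0.6},{"slide":[0.37,-0.95,0.25],"turn":[-0.1,-0.3,0],"grip":0.6},{"slide":[0.37,-0.95,0.25],"turn":[-0.1,-0.3,0],"grip":0.6},{"slide":[0.37,-0.95,0.25],"turn":[-0.1,-0.3,0],"grip":0.6},{"slide":[0.37,-0.95,0.25],"turn":[-0.1,-0.3,0],"grip":0.6},{"slide":[0.37,-0.95,0.25],"turn":[-0.1,-0.3,0],"grip":0.6},{"slide":[0.37,-0.95,0.25],"turn":[-0.1,-0.3,0],"grip":0.6},{"slide":[0.37,-0.95,0.25],"turn":[-0.1,-0.3,0],"grip":0.6},{"slide":[0.37,-0.95,0.25],"turn":[-0.1,-0.3,0],"grip":0.6},{"slide":[0.37,-0.95,0.25],"turn":[-0.1,-0.3,0],"grip":0.6}]}}

```text
time_s: 1.1
tool_pos: [0.3292, 0.4018, 0.2896]
tool_rot: [0.109, 0.163, 0.98, -0.018]
force: [0.5, 0.1, 0.0]
opening: 0.0558
finger_force: 0.0
```

{"method": "servo_tool", "body": {"plan": [{"slide":[0.37,-0.95,0],"turn":[-0.1,-0.3,0],"grip":0.6},{"slide":[0.37,-0.95,0],"turn":[-0.1,-0.3,0],"grip":0.6},{"slide":[0.37,-0.95,0],"turn":[-0.1,-0.3,0],"grip":0.6},{"slide":[0.37,-0.95,0],"turn":[-0.1,-0.3,0],"grip":0.6},{"slide":[0.37,-0.95,0],"turn":[-0.1,-0.3,0],"grip":0.6},{"slide":[0.37,-0.95,0],"turn":[-0.1,-0.3,0],"grip":0.6},{"slide":[0.37,-0.95,0],"turn":[-0.1,-0.3,0],"grip":0.6},{"slide":[0.37,-0.95,0],"turn":[-0.1,-0.3,0],"grip":0.6},{"slide":[0.37,-0.95,0],"turn":[-0.1,-0.3,0],"grip":0.6},{"slide":[0.37,-0.95,0],"turn":[-0.1,-0.3,0],"grip":0.6},{"slide":[0.37,-0.95,0],"turn":[-0.1,-0.3,0],"grip":0.6},{"slide":[0.37,-0.95,0],"turn":[-0.1,-0.3,0],"grip":0.6}]}}

```text
time_s: 2.1
tool_pos: [0.4179, 0.1739, 0.2894]
tool_rot: [0.238, 0.159, 0.957, -0.038]
force: [1.0, 0.9, -1.0]
opening: 0.0559
finger_force: 0.0
```

{"method": "servo_tool", "body": {"plan": [{"slide":[0.37,-0.95,0],"turn":[-0.1,-0.3,0],"grip":0.6},{"slide":[0.37,-0.95,0],"turn":[-0.1,-0.3,0],"grip":0.6},{"slide":[0.37,-0.95,0],"turn":[-0.1,-0.3,0],"grip":0.6},{"slide":[0.37,-0.95,0],"turn":[-0.1,-0.3,0],"grip":0.6},{"slide":[0.37,-0.95,0],"turn":[-0.1,-0.3,0],"grip":0.6},{"slide":[0.37,-0.95,0],"turn":[-0.1,-0.3,0],"grip":0.6},{"slide":[0.37,-0.95,0],"turn":[-0.1,-0.3,0],"grip":0.6},{"slide":[0.37,-0.95,0],"turn":[-0.1,-0.3,0],"grip":0.6},{"slide":[0.37,-0.95,0],"turn":[-0.1,-0.3,0],"grip":0.6},{"slide":[0.37,-0.95,0],"turn":[-0.1,-0.3,0],"grip":0.6},{"slide":[0,0,0],"turn":[0,0,0],"grip":0.6},{"slide":[0,0,0],"turn":[0,0,0],"grip":0.6}]}}

```text
time_s: 3.1
tool_pos: [0.4915, -0.016, 0.2892]
tool_rot: [0.341, 0.155, 0.926, -0.055]
force: [0.3, 0.5, -0.3]
opening: 0.0556
finger_force: 0.0
```

```bash
cat > go.py <<'E'
import sys,numpy as np
from plant import get_obs
from scipy.spatial.transform import Rotation as R
np.set_printoptions(precision=4,suppress=True)
A=np.array([-.6696,.2274,.7071]);Y=np.array([.3215,.9469,0]);b=np.array([.6233,-.0915,.1242])
def go(P,z,y):
    o=get_obs();q=o['tool_rot'];C=R.from_quat([q[1],q[2],q[3],q[0]])
    W=R.from_matrix(np.c_[np.cross(y,z),y,z])
    print("t",o['time_s'],"q",o['q'],"pos",o['tool_pos'],"open",o['opening'],"ff",o['finger_force'],"F",o['force'])
    print("slide units",(P-o['tool_pos'])/.02,"turn units",np.degrees((W*C.inv()).as_rotvec())/4)
E
python3 -c "
from go import *
go(b+.17*A,-A,Y)"
```

```text
t 3.1 q [ 0.0594 -0.7407  2.1264 -0.2753  1.1027 -1.1391] pos [ 0.4915 -0.016   0.2892] open 0.05561137071106772 ff 0.0 F [ 0.2927  0.4842 -0.3172]
slide units [ 0.8963 -1.8396 -2.2412] turn units [-0.4305 -1.0597  0.0271]
```

{"method": "servo_tool", "body": {"plan": [{"slide":[0.22,-0.46,-0.56],"turn":[-0.11,-0.26,0],"grip":0.6},{"slide":[0.22,-0.46,-0.56],"turn":[-0.11,-0.26,0],"grip":0.6},{"slide":[0.22,-0.46,-0.56],"turn":[-0.11,-0.27,0.03],"grip":0.6},{"slide":[0.23,-0.46,-0.56],"turn":[-0.1,-0.27,0],"grip":0.6},{"slide":[0,0,0],"turn":[0,0,0],"grip":0.6},{"slide":[0,0,0],"turn":[0,0,0],"grip":0.6}]}}

```text
time_s: 3.6
tool_pos: [0.5093, -0.0515, 0.2445]
tool_rot: [0.377, 0.149, 0.912, -0.062]
force: [-0.2, -0.3, 0.1]
opening: 0.0558
finger_force: 0.0
```

```bash
python3 -c "
from go import *
go(b+.17*A,-A,Y)
import cv2
from plant import imaging
p,d=imaging.get_image('scene');q,_=imaging.get_image('top')
cv2.imwrite('pics/pre.png',np.hstack([cv2.resize(i[:,:,::-1],None,fx=3.5,fy=3.5,interpolation=2) for i in(p[95:235,215:325],q[120:260,300:410])]))"
```

```text
t 3.6 q [-0.0358 -0.7448  2.2249 -0.2572  0.9146 -1.2041] pos [ 0.5093 -0.0515  0.2445] open 0.05578520654267414 ff 0.0 F [-0.1789 -0.2988  0.0664]
slide units [ 0.0092 -0.0694 -0.0042] turn units [-0.0044 -0.0144 -0.0333]
```

View pics/pre.png

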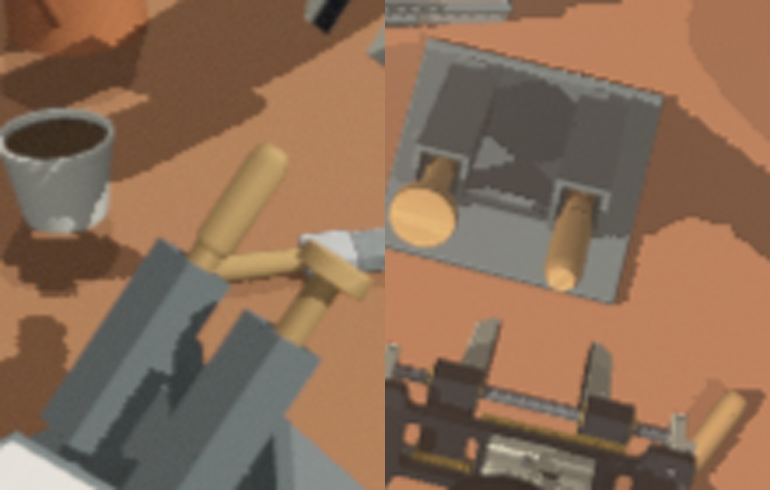

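The view shows the fingers straddling the extended dibber axis: the finger midpoint is about (541,350) and the dibber end (562,280). I'll advance 130 mm along the axis.

{"method": "servo_tool", "body": {"plan": [{"slide":[0.37,-0.195,-0.39],"turn":[0,0,-0.03],"grip":0.6},{"slide":[0.37,-0.125,-0.39],"turn":[0,0,0],"grip":0.6},{"slide":[0.37,-0.125,-0.39],"turn":[0,0,0],"grip":0.6},{"slide":[0.37,-0.125,-0.39],"turn":[0,0,0],"grip":0.6},{"slide":[0.37,-0.125,-0.39],"turn":[0,0,0],"grip":0.6},{"slide":[0.37,-0.125,-0.39],"turn":[0,0,0],"grip":0.6},{"slide":[0.37,-0.125,-0.39],"turn":[0,0,0],"grip":0.6},{"slide":[0.37,-0.125,-0.39],"turn":[0,0,0],"grip":0.6},{"slide":[0.37,-0.125,-0.39],"turn":[0,0,0],"grip":0.6},{"slide":[0.37,-0.125,-0.39],"turn":[0,0,0],"grip":0.6},{"slide":[0.37,-0.125,-0.39],"turn":[0,0,0],"grip":0.6},{"slide":[0.37,-0.125,-0.39],"turn":[0,0,0],"grip":0.6}]}}

```text
time_s: 4.7
tool_pos: [0.5992, -0.083, 0.1513]
tool_rot: [0.378, 0.15, 0.911, -0.062]
force: [0.6, -0.3, -0.7]
opening: 0.0558
finger_force: 0.0
```

```bash
python3 -c "
from go import *
go(b+.04*A,-A,Y)"
```

```text
t 4.7 q [-0.1048 -0.4252  2.1896 -0.2706  0.6208 -1.191 ] pos [ 0.5992 -0.083   0.1513] open 0.055830910069689946 ff 0.0 F [ 0.6035 -0.298  -0.6641]
slide units [-0.1333  0.0278  0.0608] turn units [ 0.0023  0.0105 -0.013 ]
```

{"method": "servo_tool", "body": {"plan": [{"slide":[0,0,0],"turn":[0,0,0],"grip":0.3},{"slide":[0,0,0],"turn":[0,0,0],"grip":0.2},{"slide":[0,0,0],"turn":[0,0,0],"grip":0},{"slide":[0,0,0],"turn":[0,0,0],"grip":0},{"slide":[0,0,0],"turn":[0,0,0],"grip":0},{"slide":[0,0,0],"turn":[0,0,0],"grip":0}], "squeeze": 25}}

```text
time_s: 5.2
tool_pos: [0.5984, -0.0833, 0.152]
tool_rot: [0.378, 0.15, 0.911, -0.062]
force: [-2.3, 1.1, 2.4]
opening: 0.0257
finger_force: 25.0
```

```bash
python3 -c "
from go import *
go(b+.18*A,-A,Y)
import cv2
from plant import imaging
p,d=imaging.get_image('scene');q,_=imaging.get_image('top')
cv2.imwrite('pics/grip.png',np.hstack([cv2.resize(i[:,:,::-1],None,fx=3.5,fy=3.5,interpolation=2) for i in(p[95:235,215:325],q[120:260,300:410])]))"
```

```text
t 5.2 q [-0.1055 -0.4283  2.1908 -0.2702  0.6216 -1.1916] pos [ 0.5984 -0.0833  0.152 ] open 0.025662957451089284 ff 24.985816064290702 F [-2.3421  1.0922  2.4253]
slide units [-4.7824  1.6346  4.9723] turn units [ 0.0055  0.0247 -0.0062]
```

View pics/grip.png

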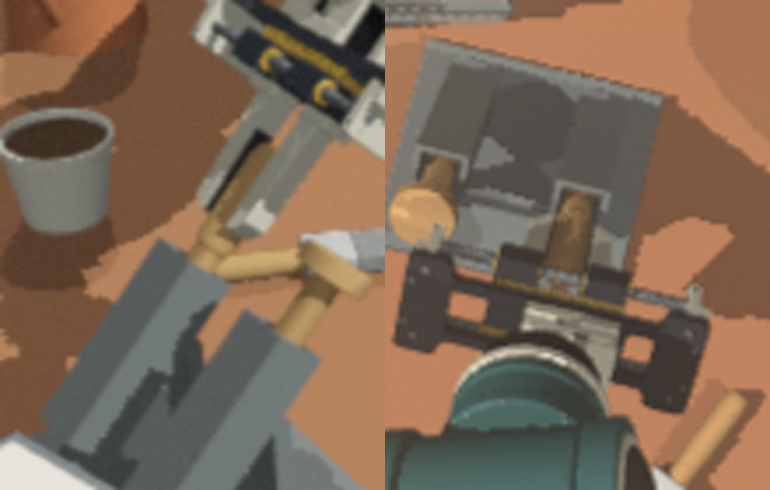

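Opening 25.7 mm matches the 26 mm handle, and the picture shows the fingers around it and clear of tube and tamper. Now I'll pull it out along the axis.

{"method": "servo_tool", "body": {"plan": [{"slide":[-0.2,0.068,0.211],"turn":[0,0,0],"grip":0},{"slide":[-0.335,0.114,0.354],"turn":[0,0,0],"grip":0},{"slide":[-0.335,0.114,0.354],"turn":[0,0,0],"grip":0},{"slide":[-0.335,0.114,0.354],"turn":[0,0,0],"grip":0},{"slide":[-0.335,0.114,0.354],"turn":[0,0,0],"grip":0},{"slide":[-0.335,0.114,0.354],"turn":[0,0,0],"grip":0}], "squeeze": 35}}

```text
time_s: 5.8
tool_pos: [0.5603, -0.0705, 0.1916]
tool_rot: [0.378, 0.15, 0.911, -0.062]
force: [1.4, -1.2, -0.4]
opening: 0.0253
finger_force: 35.0
```

{"method": "servo_tool", "body": {"plan": [{"slide":[-0.335,0.114,0.354],"turn":[0,0,0],"grip":0},{"slide":[-0.335,0.114,0.354],"turn":[0,0,0],"grip":0},{"slide":[-0.335,0.114,0.354],"turn":[0,0,0],"grip":0},{"slide":[-0.335,0.114,0.354],"turn":[0,0,0],"grip":0},{"slide":[-0.335,0.114,0.354],"turn":[0,0,0],"grip":0},{"slide":[-0.335,0.114,0.354],"turn":[0,0,0],"grip":0},{"slide":[-0.335,0.114,0.354],"turn":[0,0,0],"grip":0},{"slide":[-0.335,0.114,0.354],"turn":[0,0,0],"grip":0}]}}

```text
time_s: 6.47
tool_pos: [0.5066, -0.0522, 0.2482]
tool_rot: [0.378, 0.15, 0.911, -0.062]
force: [0.6, 1.0, -2.0]
opening: 0.0255
finger_force: 35.0
```

```bash
python3 -c "
from go import *
go(b+.19*A,-A,Y)"
```

```text
t 6.4667 q [-0.0367 -0.7541  2.2242 -0.257   0.923  -1.2054] pos [ 0.5066 -0.0522  0.2482] open 0.02552911815188669 ff 34.97878803364074 F [ 0.5829  0.9992 -1.9646]
slide units [-0.5251  0.1931  0.5181] turn units [ 0.0037  0.0087 -0.0035]
```

{"method": "servo_tool", "body": {"plan": [{"slide":[-0.25,0.09,0.26],"turn":[0,0,0],"grip":0},{"slide":[-0.25,0.09,0.26],"turn":[0,0,0],"grip":0},{"slide":[-0.2,0.06,0.3],"turn":[0,0,0],"grip":0},{"slide":[0,0,0.3],"turn":[0,0,0],"grip":0},{"slide":[0,0,0],"turn":[0,0,0],"grip":0}]}}

```text
time_s: 6.88
tool_pos: [0.4935, -0.0475, 0.2716]
tool_rot: [0.379, 0.15, 0.911, -0.062]
force: [0.1, 0.5, -0.3]
opening: 0.0256
finger_force: 35.0
```

```bash
python3 -c "
from go import *
go(b+.19*A,-A,Y)
import cv2
from plant import imaging
p,d=imaging.get_image('scene');q,_=imaging.get_image('top')
cv2.imwrite('pics/out.png',np.hstack([cv2.resize(i[:,:,::-1],None,fx=3.5,fy=3.5,interpolation=2) for i in(p[75:215,215:325],q[120:260,300:410])]))"
```

```text
t 6.8833 q [-0.0227 -0.7946  2.207  -0.258   0.9803 -1.2069] pos [ 0.4935 -0.0475  0.2716] open 0.02560889410452951 ff 34.97860342626154 F [ 0.1297  0.541  -0.2594]
slide units [ 0.13   -0.0407 -0.6533] turn units [ 0.006   0.0357 -0.0086]
```

View pics/out.png

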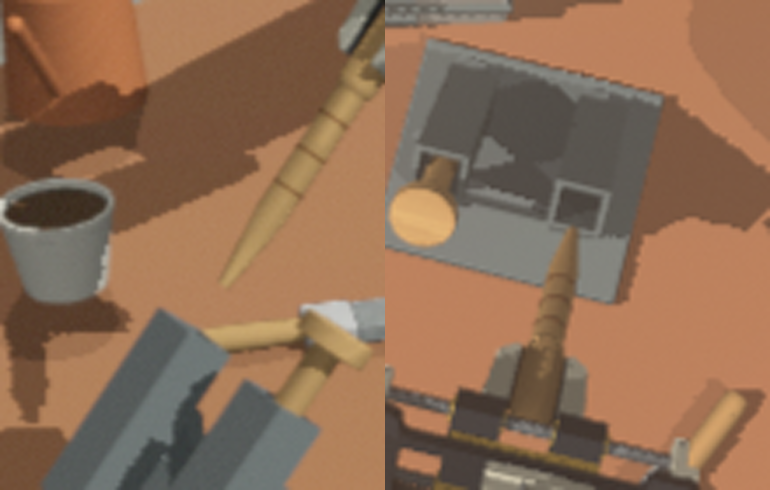

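The dibber is clear of the tube, with its point just off the mouth. Now I'll lift it and turn it upright.

{"method": "servo_tool", "body": {"plan": [{"slide":[0,0,0.6],"turn":[0.1,0.3,0],"grip":0},{"slide":[0,0,0.6],"turn":[0.25,0.75,0],"grip":0},{"slide":[0,0,0.6],"turn":[0.3,0.9,0],"grip":0},{"slide":[0,0,0.5],"turn":[0.3,0.9,0],"grip":0},{"slide":[0,0,0.4],"turn":[0.3,0.9,0],"grip":0},{"slide":[0,0,0.3],"turn":[0.3,0.9,0],"grip":0},{"slide":[0,0,0.2],"turn":[0.3,0.9,0],"grip":0},{"slide":[0,0,0.2],"turn":[0.3,0.9,0],"grip":0},{"slide":[0,0,0],"turn":[0.3,0.9,0],"grip":0},{"slide":[0,0,0],"turn":[0.3,0.9,0],"grip":0},{"slide":[0,0,0],"turn":[0.3,0.9,0],"grip":0},{"slide":[0,0,0],"turn":[0.3,0.9,0],"grip":0}]}}

```text
time_s: 7.98
tool_pos: [0.4937, -0.0478, 0.3374]
tool_rot: [0.021, 0.162, 0.987, -0.005]
force: [0.3, -0.4, -1.0]
opening: 0.0254
finger_force: 35.0
```

```bash
python3 -c "
from go import *
go(np.array([.477,-.369,.266]),np.array([0,0,-1.]),Y)"
```

```text
t 7.9833 q [-0.1412 -0.3093  1.6648 -0.0117  1.7447 -1.3885] pos [ 0.4937 -0.0478  0.3374] open 0.025436703609853072 ff 34.978210923291044 F [ 0.302  -0.39   -1.0408]
slide units [ -0.8335 -16.0598  -3.5686] turn units [ 0.2469  0.5622 -0.0224]
```

{"method": "servo_tool", "body": {"plan": [{"slide":[0,-0.4,0],"turn":[0.12,0.28,0],"grip":0},{"slide":[0,-0.8,0],"turn":[0.13,0.28,0],"grip":0},{"slide":[0,-0.8,0],"turn":[0,0,0],"grip":0},{"slide":[0,-0.8,0],"turn":[0,0,0],"grip":0},{"slide":[0,-0.8,0],"turn":[0,0,0],"grip":0},{"slide":[-0.1,-0.8,0],"turn":[0,0,0],"grip":0},{"slide":[-0.1,-0.8,0],"turn":[0,0,0],"grip":0},{"slide":[-0.1,-0.8,0],"turn":[0,0,0],"grip":0},{"slide":[-0.1,-0.8,0],"turn":[0,0,0],"grip":0},{"slide":[-0.1,-0.8,0],"turn":[0,0,0],"grip":0},{"slide":[-0.1,-0.8,0],"turn":[0,0,0],"grip":0},{"slide":[-0.1,-0.8,0],"turn":[0,0,0],"grip":0}]}}

```text
time_s: 8.98
tool_pos: [0.479, -0.233, 0.3374]
tool_rot: [0.002, 0.162, 0.987, -0.0]
force: [-0.6, -1.1, -2.0]
opening: 0.0254
finger_force: 35.0
```

{"method": "servo_tool", "body": {"plan": [{"slide":[-0.1,-0.8,0],"turn":[0,0,0],"grip":0},{"slide":[0,-0.8,0],"turn":[0,0,0],"grip":0},{"slide":[0,-0.8,-0.2],"turn":[0,0,0],"grip":0},{"slide":[0,-0.8,-0.3],"turn":[0,0,0],"grip":0},{"slide":[0,-0.8,-0.4],"turn":[0,0,0],"grip":0},{"slide":[0,-0.8,-0.4],"turn":[0,0,0],"grip":0},{"slide":[0,-0.8,-0.4],"turn":[0,0,0],"grip":0},{"slide":[0,-0.5,-0.4],"turn":[0,0,0],"grip":0},{"slide":[0,-0.3,-0.3],"turn":[0,0,0],"grip":0},{"slide":[0,0,-0.2],"turn":[0,0,0],"grip":0},{"slide":[0,0,0],"turn":[0,0,0],"grip":0},{"slide":[0,0,0],"turn":[0,0,0],"grip":0}]}}

```text
time_s: 9.98
tool_pos: [0.4774, -0.3591, 0.2861]
tool_rot: [0.002, 0.162, 0.987, -0.0]
force: [0.2, 1.1, -1.0]
opening: 0.0257
finger_force: 35.0
```

```bash
python3 -c "
from go import *
go(np.array([.477,-.369,.266]),np.array([0,0,-1.]),Y)
import cv2
from plant import imaging
p,d=imaging.get_image('scene');q,_=imaging.get_image('top')
cv2.imwrite('pics/end.png',np.hstack([cv2.resize(i[:,:,::-1],None,fx=4,fy=4,interpolation=2) for i in(p[45:185,185:285],q[160:300,420:520])]))"
```

```text
t 9.9833 q [-0.6885 -0.0644  1.5349  0.0019  1.6674 -1.934 ] pos [ 0.4774 -0.3591  0.2861] open 0.025667613690049895 ff 34.97829487967465 F [ 0.1558  1.1487 -1.0257]
slide units [-0.0205 -0.4948 -1.0043] turn units [ 0.0124  0.0584 -0.0315]
```

View pics/end.png

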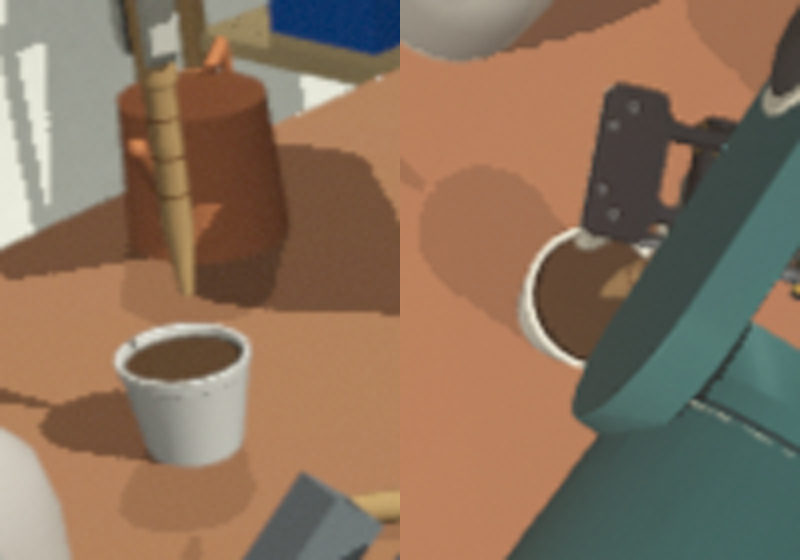

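The dibber hangs above the pot with its tip at (187,295) in the left crop, and the pot opening is centred at (185,357). I'll check the tilt and tip against a projected vertical.

```bash
cat > chk.py <<'E'
from ov import proj; from go import *; from h import pt,cloud
from plant import imaging
import cv2
p,d=imaging.get_image('scene'); P=get_obs()['tool_pos']
print(P,"proj TCP/tip",proj('scene',np.array([P-[0,0,.03],P-[0,0,.168]])))
Q=cloud('scene',d)
s=np.linalg.norm(Q[...,:2]-P[:2],axis=-1); M=(s<.05)&(Q[...,2]>P[2]-.18)&(Q[...,2]<P[2]-.025)
for v in range(60,140,3):
    u=np.where(M[v])[0]
    if len(u): 
        w=Q[v][u]; e=np.array([(u.min()+u.max())/2.,v]); z=np.median(w[:,2])
        print(v,u.min(),u.max(),"z%.3f"%z,"vertical-centre u %.1f"%proj('scene',np.array([[P[0],P[1],z]]))[0,0],w.mean(0))
E
python3 chk.py
```

```text
[ 0.4775 -0.3591  0.2867] proj TCP/tip [[222.8568  66.9639]
 [230.3336 118.1099]]
66 220 227 z0.261 vertical-centre u 222.6 [ 0.4804 -0.3525  0.2612]
69 221 228 z0.253 vertical-centre u 223.1 [ 0.4783 -0.3534  0.2528]
72 221 228 z0.246 vertical-centre u 223.5 [ 0.4798 -0.3534  0.2457]
75 221 229 z0.238 vertical-centre u 223.9 [ 0.4793 -0.3537  0.2378]
78 222 229 z0.231 vertical-centre u 224.3 [ 0.4796 -0.3531  0.2303]
81 222 229 z0.223 vertical-centre u 224.8 [ 0.481  -0.3531  0.223 ]
84 223 230 z0.215 vertical-centre u 225.2 [ 0.48   -0.3521  0.215 ]
87 223 230 z0.207 vertical-centre u 225.7 [ 0.4797 -0.3541  0.2066]
90 224 231 z0.199 vertical-centre u 226.1 [ 0.4789 -0.3529  0.1986]
93 224 231 z0.190 vertical-centre u 226.6 [ 0.479  -0.3543  0.1903]
96 224 231 z0.183 vertical-centre u 227.0 [ 0.4809 -0.3539  0.183 ]
99 225 232 z0.174 vertical-centre u 227.5 [ 0.4789 -0.354   0.1741]
102 225 232 z0.166 vertical-centre u 227.9 [ 0.4792 -0.3553  0.1657]
105 226 232 z0.158 vertical-centre u 228.3 [ 0.4802 -0.3539  0.1581]
108 227 232 z0.149 vertical-centre u 228.8 [ 0.4789 -0.3552  0.1489]
111 228 232 z0.140 vertical-centre u 229.3 [ 0.4779 -0.3559  0.1399]
114 229 232 z0.132 vertical-centre u 229.7 [ 0.4786 -0.355   0.1319]
117 230 232 z0.123 vertical-centre u 230.1 [ 0.4769 -0.3566  0.1222]
```

Vertical within about 1°, with the tip where expected. Final shift: 10 mm in -y and 18 mm down, leaving the point about 37 mm above the coir.

{"method": "servo_tool", "body": {"plan": [{"slide":[0,-0.17,-0.3],"turn":[0,0.06,0],"grip":0},{"slide":[0,-0.17,-0.3],"turn":[0,0,0],"grip":0},{"slide":[0,-0.16,-0.3],"turn":[0,0,0],"grip":0},{"slide":[0,0,0],"turn":[0,0,0],"grip":0},{"slide":[0,0,0],"turn":[0,0,0],"grip":0},{"slide":[0,0,0],"turn":[0,0,0],"grip":0},{"slide":[0,0,0],"turn":[0,0,0],"grip":0},{"slide":[0,0,0],"turn":[0,0,0],"grip":0},{"slide":[0,0,0],"turn":[0,0,0],"grip":0}]}}

```text
time_s: 10.88
tool_pos: [0.4773, -0.3695, 0.2682]
tool_rot: [0.0, 0.162, 0.987, -0.001]
force: [-0.3, -0.8, -1.5]
opening: 0.0255
finger_force: 35.0
```

```bash
python3 chk.py | sed -n '1,3p;$p'; python3 -c "
from go import *
go(np.array([.477,-.369,.268]),np.array([0,0,-1.]),Y)
from h import *;p,d=imaging.get_image('scene');Q=cloud('scene',d)[115:175,205:265].reshape(-1,3)
r=Q[(Q[:,2]>.06)&(Q[:,2]<.074)&(np.hypot(Q[:,0]-.477,Q[:,1]+.369)<.055)];print((r.min(0)+r.max(0))/2,r.max(0)-r.min(0))"
```

```text
[ 0.4773 -0.3695  0.2681] proj TCP/tip [[221.0008  73.4393]
 [228.5022 123.5028]]
72 225 225 z0.243 vertical-centre u 220.7 [ 0.4733 -0.3587  0.2427]
123 228 230 z0.102 vertical-centre u 228.4 [ 0.4764 -0.3683  0.1016]
t 10.9333 q [-0.7006 -0.0469  1.5469 -0.0009  1.6409 -1.9461] pos [ 0.4773 -0.3695  0.2681] open 0.025360716330081842 ff 34.97816733040963 F [-0.8267  0.7536 -1.9031]
slide units [-0.0172  0.0269 -0.0068] turn units [ 0.0161 -0.0007 -0.0273]
[ 0.4781 -0.3684  0.067 ] [0.0896 0.0908 0.0138]
```

```bash
python3 -c "
from plant import ctrl
print(ctrl.finish_job())"
```

```text
the job is handed in; nothing more can be done
None
```

The job is handed in at about 11 s: the gripper is holding the dibber upright and still, its point about 37 mm above the middle of the pot without a plant; no result came back from the judging.

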